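# Close up the washroom cabinet

## Task

Close up the white steel cabinet on the counter: with your fingertips first push its pull-out tray fully home, and only then swing the open door fully shut. Push gently and only push, without gripping or lifting anything: the small containers in the tray must stay in it standing upright, and everything standing on the counter and on top of the cabinet must stay where it is.

Things in the scene. Friction and masses are not known exactly. Their poses are not given: they have to be found in the camera images.
- cabinet: White steel storage cabinet fixed on the counter, 280 mm wide (y), 200 deep (x), 265 high. Origin: centre of its underside, z = 0. Its open front faces its own -x: front plane at x = -0.100; its +y side is the left seen from the robot. A pull-out tray runs between the 14 mm thick top and a shelf at 155 mm height; open compartment below
- tray (a joint): How far the pull-out tray stands out of the cabinet, m: 0 = fully home against its stop, up to 0.135; it slides along the cabinet's x, out towards -x. It runs on stiff slides (about 2 N to move) and stays where it is left
- tray_front (a point): Centre of the outer face of the tray's front panel, 215 mm above the counter; axes as the cabinet's. Panel 244 mm wide (y), 168 to 248 mm above the counter, 8 mm thick. With the tray home this face is flush with the cabinet's front plane, so upright fingers pushing it meet the front edge of the cabinet's top as well
- tray_face: The flat white steel front panel of the tray (see tray_front); origin on its outer face, midway across, 165 mm above the counter, axes as the cabinet's
- tray_tub: The clear plastic tub of the tray behind the front panel, 165 x 216 mm, walls 48 mm high, floor top 173 mm above the counter; origin as tray_face. Three small containers stand in it
- door (a joint): Opening angle of the door, rad: 0 = shut, along the cabinet's front; opens clockwise from above. Starts open past square, 1.75 to 2.15 (limit 2.4), standing out towards the robot and the left. Stiff hinge: stays where it is left, takes about 2 N at the push point to move; no latch
- door_hinge (a point): On the door's upright hinge axis, 265 mm above the counter (height of the cabinet's top); lies in the cabinet at x = -0.102, y = +0.138 (left front edge). Axes turn with the door and equal the cabinet's when shut: -y runs along the door to the free edge, -x points out of the outer face
- door_push (a point): Point on the door's flat outer face, 130 mm from the hinge axis along the door, 225 mm above the counter. In door_hinge axes it is at x = -0.018, y = -0.130; the face is flat and bare around it
- door_skin: Outer steel skin of the door, a flat white panel 276 mm wide, 243 mm high (from 22 to 265 mm above the counter). Door thickness in all 17 mm, outer face 18 mm from the hinge axis. Origin on the hinge axis at counter height, axes as door_hinge
- door_pan: Inner steel pan of the door, 250 x 216 mm, on the side that faces the cabinet when shut; origin as door_skin
- door_handle: Upright steel bar handle, 9 mm thick, on the door's outer face, 252 mm from the hinge axis, from 70 to 170 mm above the counter, standing out 33 mm from the face; origin as door_skin
- cream_jar: White jar with lid, 52 mm across, 50 mm high, standing loose in the tray; origin: centre of underside
- serum_bottle: Small amber glass bottle, 36 mm across, 66 mm high, standing loose in the tray; origin: centre of underside
- balm_tin: Flat aluminium tin, 62 mm across, 30 mm high, standing loose in the tray; origin: centre of underside
- vase: Black vase, 66 mm across, 165 mm high, on the counter; origin: centre of underside
- dispenser: White plastic bottle with black cap, 64 mm across, 125 mm high, on the counter; origin: centre of underside
- tumbler: Glass tumbler, 72 mm across, 100 mm high, on the counter; origin: centre of underside
- pot: White ribbed candle pot, 108 mm across, 74 mm high, on the counter to the right, clear of the door's swing; origin: centre of underside
- soap_dish: Low white soap dish, 85 x 115 mm, 20 mm high, on the cabinet's top, at least 70 mm behind its front edge; origin: centre of underside

How it is judged:
By the outcome, as a careful person would: the job done as asked, in the order asked, and still so for the second after the job is handed in, with the robot touching nothing.
It also fails if it takes over 51 s, if anything falls off the work surface, if the arm or the gripper's body presses on something with over 40 N, if the wrist force passes 120 N, or if a joint passes its speed limit or range.

## Robot

A 7-joint arm with a two-finger parallel gripper is mounted at the origin on the work surface. World frame = base frame: x ahead of the robot, y to its left, z up, the work surface at z = 0. Lengths are in m, angles in rad, forces in N, time in s.
With the tool pointing down it reaches from about 0.4 to 0.9 m from the base axis. Payload 5.6 kg.
Tool frame: the origin (TCP) lies at the very end of the fingers, on their centre line; the grasp point (between the pads) lies 19 mm behind it; z points along the fingers, y is the line along which they close (so a half turn about z gives the same grasp; the last joint's range is limited). The gripper opens to 92 mm and grips with 3 to 60 N. Pads are 20 mm wide; open, the fingers measure 128 mm over their backs; the gripper's body (75 mm by 189 mm) begins 69 mm behind the grasp point.
Start: joints at [1.153, 0.468, -0.012, 1.603, 0.006, 1.071, -0.056], TCP at [0.238, -0.605, 0.215] pointing down, gripper open.
Joint ranges: [-2.53, 2.53], [-0.31, 2.02], [-1.57, 1.55], [0.28, 2.44], [-1.29, 4.43], [0.15, 1.84], [-2.92, 2.92]. Speed limits (rad/s): [2.57, 2.57, 3.14, 3.14, 3.14, 3.14, 3.14].

## Interface

Orientations are given as a rotation vector (axis times angle).
In Python, from cell import state, capture, calibration, hand_in gives the robot as it stands.
- The arm moves only by the tool carry_out, never from a script. Its argument "increments" is a list of rows, each a list of 6 numbers: the shift along the tool's x, y, z as a fraction of full scale, then the turn, a rotation vector about the tool's x, y, z as a fraction of full scale. A call has 1 to 5 rows; each row shifts and turns the commanded pose from where the row before left it, along the tool's axes as they then stand; what a row does not reach is not made up. Full scale, the value 1, is 2 cm for a shift and 6 degrees for a turn. A row lasts 1/12 s, in which the tool goes at most 41.7 mm and 7.16 degrees, less where a joint would pass 70% of its speed; a pose out of reach is approached as far as the arm can. A call with a number of a shift or a turn outside -1 to 1 is refused whole. A call with a gripper value outside its range is refused whole. "fingers" is the closure, from -1 (fully open) to 1 (shut), set as the call begins (left out, the last holds). The fingers move at their own pace and stop on an object; "grip_force" is the grip in N (left out, the last holds). Time passes only in rows, so rows that do not move let the fingers close. It gives the time, the measured TCP pose, the force, the opening and the grip force at its end, in the units of the state.
- state(): the state, without advancing time (a new reading comes with each control period).
- capture(name): name is "side" or "top"; returns the picture (420x560x3 uint8, red, green, blue); there is no depth.
- calibration(name): a dict with "mtx" (3x3 intrinsics, pixels), "T" (4x4, takes a point from camera to world coordinates). Camera axes: x right, y up, looking along -z (the intrinsics and any distortion apply to the point x, -y, -z); pixel columns grow to the right and rows downward; lengths in m; the calibration is good to about 2 mm. A picture is of the moment at which its call begins. calibration takes no time and is no camera call.
- hand_in(): hands the job in; it is judged then, once.
The state is a dict: "time_s": time; "q": joint angles; "qvel": joint speeds; "tau": joint torques, N m; "tool_pos": TCP position; "tcp_rot": TCP orientation; "ft_force": force on the tool from outside, world axes, zero at the start; "torque": the same for the moment, N m; "width": finger opening in m; "grasp_force": force on a finger pad.
Only numpy, scipy, OpenCV 4.12 (cv2) and the standard library are available. Lean on these libraries where they do the work, as an engineer would, in place of code of your own. Each camera call takes 0.05 s, during which the arm holds its last target. There are 200 camera calls.

## Working session

There is one attempt and no reset: what is moved stays moved. The work goes in short steps, Python scripts to look and compute and a tool call to move; the robot and the scene stay as the last step left them, time stands still between calls to the robot, and variables do not carry over. Pictures are saved under pics/ and viewed, at most 10 in all, crops included, and the job is handed in when it is done.

Besides the shell and the picture viewer there is one more tool, called as a command line: name --pt "numbers of a row" for each row, then --argument value for the rest. carry_out: Moves the arm, as the interface text tells. Its arguments: {"type":"object","properties":{"increments":{"type":"array","items":{"type":"array","items":{"type":"number"}}},"fingers":{"type":"number"},"grip_force":{"type":"number"}},"required":["increments"]}

```bash
mkdir -p pics; ls
python3 - <<'E'
from cell import *
import cv2
s=state();print(s)
for n in("side","top"):
    im=capture(n);cv2.imwrite(f"pics/{n}0.png",im[:,:,::-1]);print(n,calibration(n))
E
```

```text
pics
{'time_s': 0.0, 'q': array([ 1.15302223,  0.46838805, -0.01158941,  1.60362193,  0.00599571,
        1.07143474, -0.05631179]), 'qvel': array([-4.22678332e-04,  4.86663616e-04,  1.95045225e-04, -8.79948355e-05,
        1.61616517e-03, -3.62279669e-04, -1.12464562e-04]), 'tau': array([-1.04853985e-03, -5.20570135e+01, -1.26943330e-02, -2.43755347e+01,
       -5.66848170e-02,  1.73700013e-02,  1.57460981e-04]), 'tool_pos': array([ 0.23764858, -0.60435567,  0.21363402]), 'tcp_rot': array([-3.08489655e+00, -5.84788675e-01,  7.28594201e-04]), 'ft_force': array([ 0.85536562, -0.63162519, -0.87692961]), 'torque': array([0.00494263, 0.0208982 , 0.01508042]), 'grasp_force': 0.0, 'width': 0.0916362568989539}
side {'mtx': array([[539.30793307,   0.        , 286.33576582],
       [  0.        , 539.30793307, 210.06445199],
       [  0.        ,   0.        ,   1.        ]]), 'T': array([[-0.83888812,  0.37220021, -0.39715706,  0.06724184],
       [-0.54388624, -0.54462114,  0.63841646,  0.80637038],
       [ 0.02131861,  0.75156824,  0.65931077,  1.06073424],
       [ 0.        ,  0.        ,  0.        ,  1.        ]])}
top {'mtx': array([[486.23243754,   0.        , 281.89410951],
       [  0.        , 486.23243754, 207.14725621],
       [  0.        ,   0.        ,   1.        ]]), 'T': array([[ 4.04574446e-04,  9.94628725e-01, -1.03506213e-01,
         4.50079965e-01],
       [-9.99812945e-01,  2.40380279e-03,  1.91910464e-02,
        -3.83310726e-02],
       [ 1.93367746e-02,  1.03479087e-01,  9.94443647e-01,
         1.26020730e+00],
       [ 0.00000000e+00,  0.00000000e+00,  0.00000000e+00,
         1.00000000e+00]])}
```

View pics/side0.png

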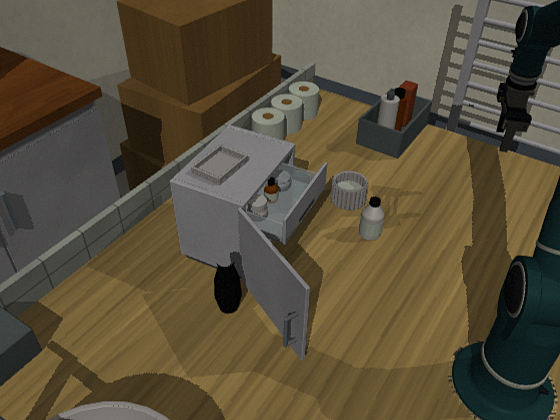

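View pics/top0.png

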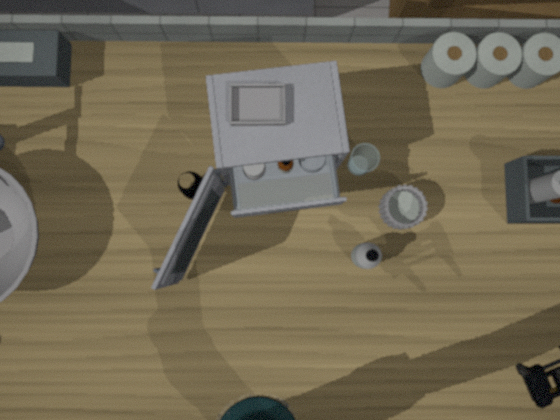

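Run:
```python
import cv2
im=cv2.imread("pics/top0.png")[50:300,145:395];cv2.imwrite("pics/topc.png",cv2.resize(im,(600,600),interpolation=cv2.INTER_CUBIC)[:, :])
im=cv2.imread("pics/side0.png")[115:365,165:415];cv2.imwrite("pics/sidec.png",cv2.resize(im,(600,600),interpolation=cv2.INTER_CUBIC))
```

```text
(no output)
```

View pics/topc.png

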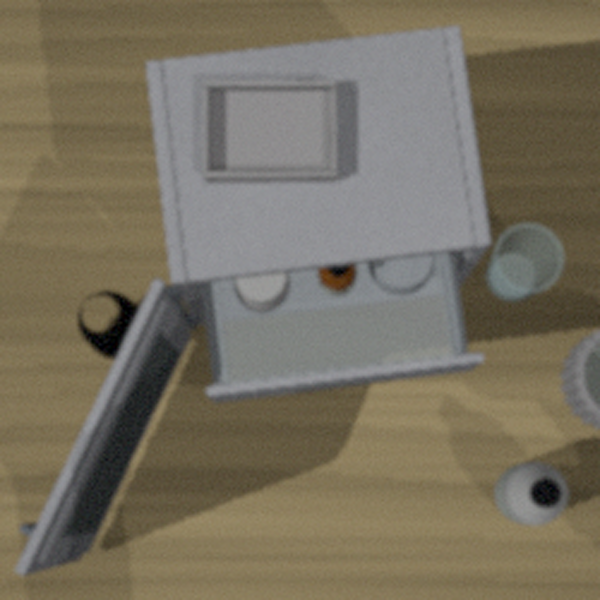

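View pics/sidec.png

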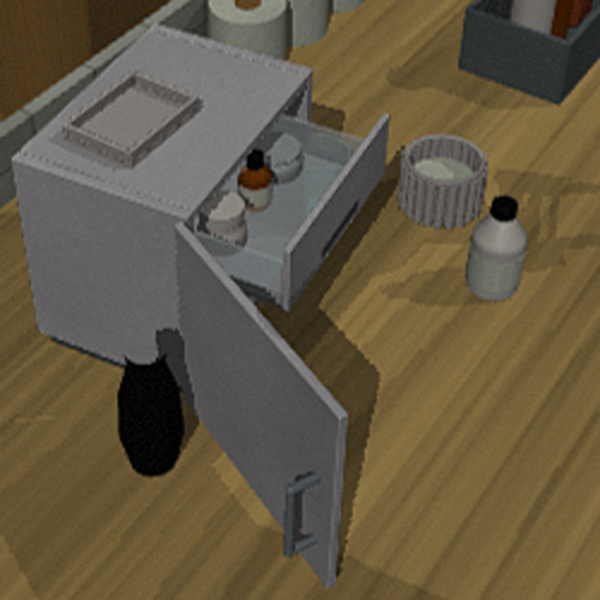

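```bash
cat > h.py <<'E'
import numpy as np
from cell import calibration
from scipy.optimize import least_squares
C={n:calibration(n) for n in("top","side")}
def proj(n,P):
    T=np.linalg.inv(C[n]["T"]);p=T[:3,:3]@P+T[:3,3];u=C[n]["mtx"]@np.array([p[0],-p[1],-p[2]]);return u[:2]/u[2]
def R(a):return np.array([[np.cos(a),-np.sin(a)],[np.sin(a),np.cos(a)]])
def cab(p,x,y):return R(p[2])@[x,y]+p[:2]
def door(p,x,y):return cab(p,*(R(-p[4])@[x,y]+[-.102,.138]))
E
python3 - <<'E'
from h import *
O={"top":(145,50),"side":(165,115)}
obs=[]
c=lambda x,y,z:(lambda p:np.r_[cab(p,x,y),z]); d=lambda x,y,z:(lambda p:np.r_[door(p,x,y),z])
t=lambda y:(lambda p:np.r_[cab(p,-.1-p[3],y),.248])
for n,f,u,v in [("top",c(.1,.14,.265),148,62),("top",c(.1,-.14,.265),459,28),("top",c(-.1,-.14,.265),490,246),("top",c(-.1,.14,.265),173,284),
 ("top",t(.122),209,398),("top",t(-.122),484,360),("top",d(-.018,0,.265),152,284),("top",d(-.018,-.276,.265),18,572),
 ("side",c(.1,.14,.265),14,158),("side",c(.1,-.14,.265),152,27),("side",c(-.1,-.14,.265),312,72),("side",c(-.1,.14,.265),185,216),
 ("side",t(-.122),390,117),("side",t(.122),287,245),("side",d(-.018,0,.265),177,224),("side",d(-.018,-.276,.265),343,418)]:
    obs.append((n,f,np.array([u,v])/2.4+O[n]-.3))
r=lambda p:np.concatenate([proj(n,f(p))-o for n,f,o in obs])
s=least_squares(r,[.65,0,.1,.1,2],loss="soft_l1");p=s.x;print(p.round(4));print(r(p).reshape(-1,2).round(1).tolist())
np.save("p.npy",p)
print("tray front",cab(p,-.1-p[3],0),"home",cab(p,-.1,0),"hinge",door(p,0,0),"push",door(p,-.018,-.13),"free",door(p,-.018,-.276))
# vase center from two views: fit xy at mid height .1, top mouth at .165
for nm,a,b,z in [("vase top",(97,312),(148,362),.163),("disp",(545,492),(504,208),.122),("tumbler rim",(532,257),None,.1)]:
    q=[("top",a)]+([("side",b)] if b else [])
    f=lambda X:np.concatenate([proj(n,np.r_[X[:2],X[2] if b else z])-(np.array(o)/2.4+O[n]) for n,o in q])
    s=least_squares(f,[.5,0,z]);print(nm,s.x.round(3),s.cost)
E
```

```text
[ 0.7513 -0.0475  0.1273  0.0972  2.116 ]
[[-0.9, -0.0], [0.5, -1.0], [0.8, -0.2], [-0.6, 0.2], [-0.8, -1.2], [0.1, 0.2], [1.3, -2.5], [-0.7, 0.9], [-1.2, 0.2], [1.1, -1.8], [1.0, -1.3], [1.5, 1.2], [-0.1, -1.0], [1.2, 3.1], [-0.9, 0.4], [0.3, -0.1]]
tray front [ 0.55565903 -0.0725681 ] home [ 0.65206067 -0.06022768] hinge [0.6325544 0.0764014] push [0.52104785 0.14561332] free [0.38761292 0.20486803]
vase top [0.627 0.162 0.147] 0.5537789570892926
disp [ 0.456 -0.273  0.117] 0.03910221434006277
tumbler rim [ 0.694 -0.267  0.1  ] 5.041778142216164e-14
```

carry_out --pt "0 0 0 0 0 0.6" --pt "0 0 0 0 0 0.6" --pt "0 0 0 0 0 0.6" --pt "0 0 0 0 0 0.56" --pt "0 0 0 0 0 0" --fingers 1 --grip_force 10

```text
time_s: 0.52
tool_pos: [0.2378, -0.6046, 0.2141]
tcp_rot: [-3.135, -0.198, 0.001]
ft_force: [0.7, -0.1, -0.8]
width: 0.0607
grasp_force: 0.0
```

```bash
cat >> h.py <<'E'
from scipy.spatial.transform import Rotation as Ro
def rel(x,y,z,p):
    from cell import state
    s=state();M=Ro.from_rotvec(s["tcp_rot"]).as_matrix()
    print("t",s["time_s"],"pos",s["tool_pos"].round(4),"F",s["ft_force"].round(1),"w",round(s["width"],3),"heading",np.arctan2(M[1,0],M[0,0]).round(3),"yaw",p[2].round(3),"tilt",M[2].round(3),"q",s["q"].round(2))
    print("units in tool axes",(M.T@(np.array([x,y,z])-s["tool_pos"])/.02).round(2))
E
python3 -c "
from h import *
p=np.load('p.npy');rel(*cab(p,-.1-p[3]-.035,0),.208,p)"
```

```text
t 0.5167 pos [ 0.2378 -0.6046  0.2141] F [ 0.7 -0.1 -0.8] w 0.061 heading 0.126 yaw 0.127 tilt [-0.    -0.001 -1.   ] q [ 1.11  0.47  0.04  1.61 -0.02  1.07 -0.28]
units in tool axes [ 17.36 -24.39   0.32]
```

carry_out --pt "0.3 -0.5 0 0 0 0" --pt "0.6 -0.9 0 0 0 0" --pt "0.6 -0.98 0 0 0 0" --pt "0.6 -0.98 0 0 0 0" --pt "0.6 -0.98 0 0 0 0"

```text
time_s: 0.93
tool_pos: [0.2811, -0.5099, 0.2143]
tcp_rot: [-3.134, -0.204, 0.0]
ft_force: [0.2, 0.8, 0.2]
width: 0.0274
grasp_force: 0.0
```

carry_out --pt "0.6 -0.98 0 0 0 0" --pt "0.6 -0.98 0 0 0 0" --pt "0.6 -0.98 0 0 0 0" --pt "0.6 -0.98 0 0 0 0" --pt "0.6 -0.98 0 0 0 0"

```text
time_s: 1.35
tool_pos: [0.3279, -0.405, 0.2146]
tcp_rot: [-3.135, -0.204, 0.0]
ft_force: [0.7, -0.2, -0.8]
width: 0.0004
grasp_force: 0.0
```

carry_out --pt "0.6 -0.98 0 0 0 0" --pt "0.6 -0.98 0 0 0 0" --pt "0.6 -0.98 0 0 0 0" --pt "0.6 -0.98 0 0 0 0" --pt "0.6 -0.98 0 0 0 0"

```text
time_s: 1.77
tool_pos: [0.3746, -0.3002, 0.2146]
tcp_rot: [-3.135, -0.204, 0.0]
ft_force: [0.2, -0.3, 0.3]
width: 0.0006
grasp_force: 0.0
```

carry_out --pt "0.6 -0.98 0 0 0 0" --pt "0.6 -0.98 0 0 0 0" --pt "0.6 -0.98 0 0 0 0" --pt "0.6 -0.98 0 0 0 0" --pt "0.6 -0.98 0 0 0 0"

```text
time_s: 2.18
tool_pos: [0.4214, -0.1955, 0.2146]
tcp_rot: [3.135, 0.204, -0.0]
ft_force: [0.7, 0.2, -0.2]
width: 0.0006
grasp_force: 0.0
```

```bash
python3 -c "
from h import *
p=np.load('p.npy');rel(*cab(p,-.1-p[3]-.035,0),.208,p)"
```

```text
t 2.1833 pos [ 0.4214 -0.1955  0.2146] F [ 0.7  0.2 -0.2] w 0.001 heading 0.13 yaw 0.127 tilt [-0.  0. -1.] q [ 0.55  0.17 -0.21  2.03  0.04  0.95 -1.12]
units in tool axes [ 5.7  -5.23  0.33]
```

carry_out --pt "0.7 -0.95 0.06 0 0 0" --pt "0.8 -0.95 0.06 0 0 0" --pt "0.8 -0.95 0.06 0 0 0" --pt "0.8 -0.95 0.06 0 0 0" --pt "0.8 -0.9 0.06 0 0 0"

```text
time_s: 2.6
tool_pos: [0.4869, -0.0923, 0.2086]
tcp_rot: [3.135, 0.204, -0.0]
ft_force: [-0.2, -0.4, 0.3]
width: 0.0002
grasp_force: 0.0
```

carry_out --pt "0.7 -0.4 0 0 0 0" --pt "0.6 -0.13 0 0 0 0" --pt "0.4 0 0 0 0 0" --pt "0.1 0 0 0 0 0" --pt "0 0 0 0 0 0"

```text
time_s: 3.02
tool_pos: [0.5213, -0.0799, 0.2083]
tcp_rot: [3.135, 0.199, -0.001]
ft_force: [-0.5, -0.0, -0.3]
width: 0.0002
grasp_force: 0.0
```

Run:
```python
from h import *
from cell import capture
import cv2
p=np.load('p.npy');rel(*cab(p,-.1-p[3]-.035,0),.208,p)
a=capture("top")[130:320,140:400];b=capture("side")[100:360,180:420]
a=cv2.resize(a,(400,292));b=cv2.resize(b,(370,400))
o=np.zeros((400,770,3),np.uint8);o[:292,:400]=a;o[:,400:]=b;cv2.imwrite("pics/m1.png",o[:,:,::-1])
```

```text
t 3.0167 pos [ 0.5213 -0.0799  0.2083] F [-0.5 -0.  -0.3] w 0.0 heading 0.127 yaw 0.127 tilt [-0.001  0.    -1.   ] q [ 0.33  0.29 -0.29  1.89  0.1   0.97 -1.45]
units in tool axes [ 0.   -0.15  0.02]
```

View pics/m1.png

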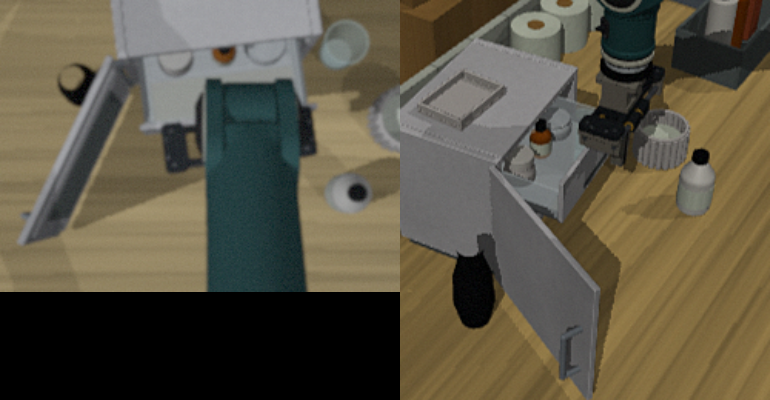

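The gripper hangs in front of the tray centre (about 628,150 in the side half) and all the containers are upright. Now the slow push.

carry_out --pt "0.25 0 0 0 0 0" --pt "0.25 0 0 0 0 0" --pt "0.15 0 0 0 0 0" --pt "0.1 0 0 0 0 0" --pt "0.1 0 0 0 0 0"

```text
time_s: 3.53
tool_pos: [0.5384, -0.077, 0.2085]
tcp_rot: [-3.135, -0.2, 0.0]
ft_force: [-0.5, -0.7, 0.8]
width: 0.0005
grasp_force: 0.0
```

carry_out --pt "0.1 0 0 0 0 0" --pt "0.1 0 0 0 0 0" --pt "0.1 0 0 0 0 0" --pt "0.1 0 0 0 0 0" --pt "0.1 0 0 0 0 0"

```text
time_s: 3.95
tool_pos: [0.5478, -0.0758, 0.2085]
tcp_rot: [3.135, 0.2, -0.002]
ft_force: [-2.3, -0.1, 1.9]
width: 0.0002
grasp_force: 0.9
```

carry_out --pt "0.1 0 0 0 0 0" --pt "0.12 0 0 0 0 0" --pt "0.14 0 0 0 0 0" --pt "0.15 0 0 0 0 0" --pt "0.15 0 0 0 0 0"

```text
time_s: 4.37
tool_pos: [0.5614, -0.074, 0.2085]
tcp_rot: [3.135, 0.2, -0.0]
ft_force: [-2.3, 0.2, 1.4]
width: 0.0007
grasp_force: 0.9
```

carry_out --pt "0.18 0 0 0 0 0" --pt "0.2 0 0 0 0 0" --pt "0.2 0 0 0 0 0" --pt "0.2 0 0 0 0 0" --pt "0.2 0 0 0 0 0"

```text
time_s: 4.78
tool_pos: [0.5811, -0.0715, 0.2085]
tcp_rot: [3.135, 0.2, -0.0]
ft_force: [-1.7, 0.7, 0.9]
width: 0.0001
grasp_force: 0.9
```

carry_out --pt "0.2 0 0 0 0 0" --pt "0.2 0 0 0 0 0" --pt "0.2 0 0 0 0 0" --pt "0.2 0 0 0 0 0" --pt "0.2 0 0 0 0 0"

```text
time_s: 5.2
tool_pos: [0.6009, -0.069, 0.2086]
tcp_rot: [3.135, 0.2, -0.0]
ft_force: [-1.4, -0.0, 0.5]
width: 0.0001
grasp_force: 0.9
```

carry_out --pt "0.2 0 0 0 0 0" --pt "0.2 0 0 0 0 0" --pt "0.2 0 0 0 0 0" --pt "0.18 0 0 0 0 0" --pt "0.16 0 0 0 0 0"

```text
time_s: 5.62
tool_pos: [0.6195, -0.0666, 0.2085]
tcp_rot: [3.135, 0.2, 0.0]
ft_force: [-1.8, -1.2, 0.7]
width: 0.0007
grasp_force: 0.9
```

carry_out --pt "0.14 0 0 0 0 0" --pt "0.12 0 0 0 0 0" --pt "0.1 0 0 0 0 0" --pt "0.08 0 0 0 0 0" --pt "0.08 0 0 0 0 0"

```text
time_s: 6.03
tool_pos: [0.6295, -0.0653, 0.2086]
tcp_rot: [3.135, 0.2, -0.0]
ft_force: [-1.9, -1.3, 1.0]
width: 0.0007
grasp_force: 0.9
```

carry_out --pt "0.08 0 0 0 0 0" --pt "0.08 0 0 0 0 0" --pt "0.08 0 0 0 0 0" --pt "0.06 0 0 0 0 0" --pt "0.05 0 0 0 0 0"

```text
time_s: 6.45
tool_pos: [0.6365, -0.0645, 0.2085]
tcp_rot: [3.135, 0.2, -0.0]
ft_force: [-1.5, -0.0, 0.0]
width: 0.0002
grasp_force: 0.8
```

carry_out --pt "0.05 0 0 0 0 0" --pt "0.05 0 0 0 0 0" --pt "0.05 0 0 0 0 0" --pt "0.05 0 0 0 0 0" --pt "0 0 0 0 0 0"

```text
time_s: 6.87
tool_pos: [0.6406, -0.0639, 0.2085]
tcp_rot: [3.135, 0.2, 0.001]
ft_force: [-1.5, -0.8, -0.4]
width: 0.0006
grasp_force: 0.4
```

Not at the stop yet (force still sliding level).

carry_out --pt "0.05 0 0 0 0 0" --pt "0.05 0 0 0 0 0" --pt "0.05 0 0 0 0 0" --pt "0.05 0 0 0 0 0" --pt "0 0 0 0 0 0"

```text
time_s: 7.28
tool_pos: [0.6436, -0.0635, 0.2085]
tcp_rot: [3.135, 0.2, -0.003]
ft_force: [-5.0, -0.4, 2.2]
width: 0.0006
grasp_force: 2.4
```

carry_out --pt "0.05 0 0 0 0 0" --pt "0.05 0 0 0 0 0" --pt "0.05 0 0 0 0 0" --pt "0 0 0 0 0 0" --pt "0 0 0 0 0 0"

```text
time_s: 7.7
tool_pos: [0.6434, -0.0635, 0.2086]
tcp_rot: [3.135, 0.199, -0.014]
ft_force: [-16.0, -1.6, 8.5]
width: 0.0006
grasp_force: 8.1
```

carry_out --pt "-0.2 0 0 0 0 0" --pt "-0.3 0 0 0 0 0" --pt "-0.6 0 0 0 0 0" --pt "-0.9 0 0 0 0 0" --pt "-0.9 0 0 0 0 0"

```text
time_s: 8.12
tool_pos: [0.5897, -0.0699, 0.2084]
tcp_rot: [-3.135, -0.201, -0.002]
ft_force: [-1.0, 0.1, 0.5]
width: 0.0006
grasp_force: 0.0
```

carry_out --pt "-0.7 0 -0.6 0 0 0" --pt "-0.3 0 -0.9 0 0 0" --pt "0 0 -1 0 0 0" --pt "0 0 -1 0 0 0" --pt "0 0 -1 0 0 0"

```text
time_s: 8.53
tool_pos: [0.5702, -0.0726, 0.2998]
tcp_rot: [-3.135, -0.201, -0.003]
ft_force: [0.7, 0.3, -0.3]
width: 0.0002
grasp_force: 0.0
```

carry_out --pt "0 0 -0.5 0 0 -0.9" --pt "0 0 0 0 0 -1" --pt "0 0 0 0 0 -1" --pt "0 0 0 0 0 -1" --pt "0 0 0 0 0 -1"

```text
time_s: 8.95
tool_pos: [0.5704, -0.0726, 0.3088]
tcp_rot: [2.979, 0.998, 0.003]
ft_force: [0.5, -0.8, -0.7]
width: 0.0005
grasp_force: 0.0
```

carry_out --pt "0 0 0 0 0 -1" --pt "0 0 0 0 0 -1" --pt "0 0 0 0 0 -1" --pt "0 0 0 0 0 -1" --pt "0 0 0 0 0 -0.9"

```text
time_s: 9.37
tool_pos: [0.5704, -0.0726, 0.3087]
tcp_rot: [2.628, 1.72, 0.002]
ft_force: [-0.9, 0.8, 0.5]
width: 0.0004
grasp_force: 0.0
```

Run:
```python
from h import *
from cell import capture
import cv2
p=np.load('p.npy');rel(*door(p,-.065,-.13),.31,p);print(door(p,-.065,-.13))
a=capture("top")[130:320,140:400];b=capture("side")[100:360,180:420]
a=cv2.resize(a,(400,292));b=cv2.resize(b,(370,400))
o=np.zeros((400,770,3),np.uint8);o[:292,:400]=a;o[:,400:]=b;cv2.imwrite("pics/m2.png",o[:,:,::-1])
```

```text
t 9.3667 pos [ 0.5704 -0.0726  0.3087] F [-0.9  0.8  0.5] w 0.0 heading 1.159 yaw 0.127 tilt [ 0.001  0.001 -1.   ] q [ 0.43  0.3  -0.45  1.66  0.14  1.21 -0.46]
units in tool axes [11.36 -6.61 -0.06]
[0.54012299 0.1885684 ]
```

View pics/m2.png

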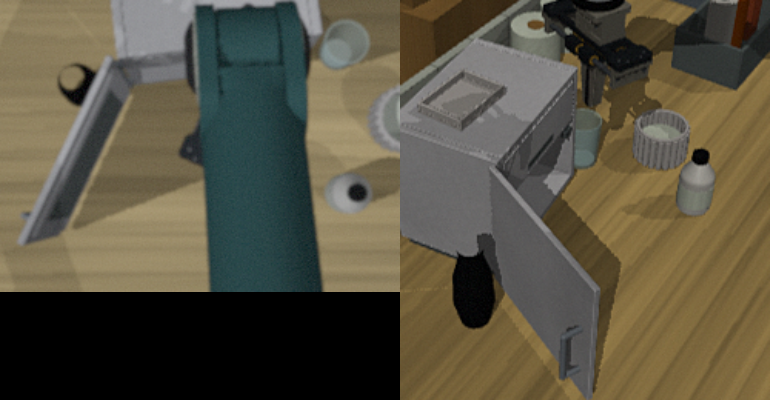

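The tray is home: its front is flush with the cabinet (about 540,145) and the soap dish hasn't moved. Next I go over the door to its outer side.

carry_out --pt "0.5 -0.3 0 0 0 0" --pt "0.95 -0.55 0 0 0 0" --pt "0.95 -0.55 0 0 0 0" --pt "0.95 -0.55 0 0 0 0" --pt "0.95 -0.55 0 0 0 0"

```text
time_s: 9.88
tool_pos: [0.5587, 0.0281, 0.3087]
tcp_rot: [2.635, 1.711, 0.001]
ft_force: [-0.4, 1.1, -0.3]
width: 0.0006
grasp_force: 0.0
```

carry_out --pt "0.95 -0.55 0 0 0 0" --pt "0.95 -0.55 0 0 0 0" --pt "0.95 -0.55 0 0 0 0" --pt "0.95 -0.55 0 0 0 0" --pt "0.95 -0.55 0 0 0 0"

```text
time_s: 10.3
tool_pos: [0.5467, 0.1373, 0.3087]
tcp_rot: [-2.635, -1.711, -0.001]
ft_force: [-1.0, -0.5, 0.2]
width: 0.0005
grasp_force: 0.0
```

carry_out --pt "0.95 -0.55 0 0 0 0" --pt "0.95 -0.55 0 0 0 0" --pt "0.4 -0.26 0 0 0 0" --pt "0 0 0 0 0 0" --pt "0 0 0 0 0 0"

```text
time_s: 10.72
tool_pos: [0.5408, 0.1882, 0.3085]
tcp_rot: [2.633, 1.713, -0.0]
ft_force: [0.7, -0.9, -0.5]
width: 0.0005
grasp_force: 0.0
```

Run:
```python
from h import *
from cell import capture
import cv2
p=np.load('p.npy');rel(*door(p,-.065,-.13),.21,p)
a=capture("top")[130:320,140:400];b=capture("side")[100:360,180:420]
a=cv2.resize(a,(400,292));b=cv2.resize(b,(370,400))
o=np.zeros((400,770,3),np.uint8);o[:292,:400]=a;o[:,400:]=b;cv2.imwrite("pics/m3.png",o[:,:,::-1])
```

```text
t 10.7167 pos [0.5408 0.1882 0.3085] F [ 0.7 -0.9 -0.5] w 0.0 heading 1.154 yaw 0.127 tilt [-0.  0. -1.] q [ 0.06  0.32 -0.57  1.66  0.18  1.22 -0.97]
units in tool axes [ 0.01 -0.04  4.92]
```

View pics/m3.png

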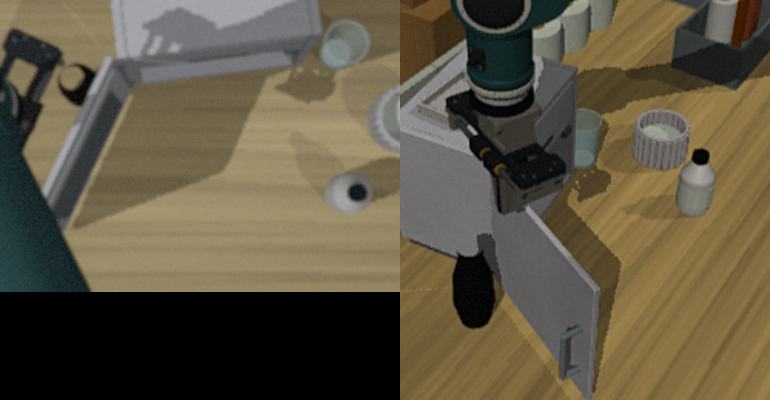

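The fingers are on the door's outer side, clear of the vase (72,82 in the top half). Descend and approach.

carry_out --pt "0 0 0.9 0 0 0" --pt "0 0 1 0 0 0" --pt "0 0 1 0 0 0" --pt "0 0 1 0 0 0" --pt "0 0 1 0 0 0"

```text
time_s: 11.23
tool_pos: [0.5416, 0.1862, 0.2097]
tcp_rot: [2.635, 1.709, -0.0]
ft_force: [1.4, -0.2, -0.2]
width: 0.0007
grasp_force: 0.0
```

carry_out --pt "-0.3 0 0 0 0 0" --pt "-0.4 0 0 0 0 0" --pt "-0.4 0 0 0 0 0" --pt "-0.3 0 0 0 0 0" --pt "-0.2 0 0 0 0 0"

```text
time_s: 11.65
tool_pos: [0.5286, 0.1577, 0.212]
tcp_rot: [2.633, 1.71, 0.003]
ft_force: [2.6, 4.2, -0.3]
width: 0.0006
grasp_force: 2.4
```

carry_out --pt "-0.1 0 0 0 0 0" --pt "-0.1 0 0 0 0 0" --pt "-0.1 0 0 0 0 0" --pt "-0.1 0 0 0 0 0" --pt "-0.05 0 0 0 0 0"

```text
time_s: 12.07
tool_pos: [0.5243, 0.1509, 0.2108]
tcp_rot: [-2.633, -1.714, -0.001]
ft_force: [0.6, 2.4, 1.8]
width: 0.0004
grasp_force: 1.0
```

carry_out --pt "-0.17 -0.04 0 0 0 -0.25" --pt "-0.27 -0.06 0 0 0 -0.4" --pt "-0.34 -0.075 0 0 0 -0.5" --pt "-0.34 -0.075 0 0 0 -0.5" --pt "-0.34 -0.075 0 0 0 -0.5"

```text
time_s: 12.48
tool_pos: [0.5089, 0.1253, 0.2105]
tcp_rot: [-2.421, -2.003, -0.001]
ft_force: [2.3, 2.7, -0.3]
width: 0.0002
grasp_force: 1.1
```

carry_out --pt "-0.34 -0.075 0 0 0 -0.5" --pt "-0.34 -0.075 0 0 0 -0.5" --pt "-0.34 -0.075 0 0 0 -0.5" --pt "-0.34 -0.075 0 0 0 -0.5" --pt "-0.34 -0.075 0 0 0 -0.5"

```text
time_s: 12.9
tool_pos: [0.4983, 0.0923, 0.2104]
tcp_rot: [-2.138, -2.301, -0.001]
ft_force: [1.6, 2.6, 0.1]
width: 0.0006
grasp_force: 1.1
```

```bash
cat > d.py <<'E'
from h import *
from cell import state
p=np.load('p.npy');s=state();M=Ro.from_rotvec(s["tcp_rot"]).as_matrix();h=np.arctan2(M[1,0],M[0,0])
p[4]=(p[2]+np.pi-h)%(2*np.pi)
if p[4]>np.pi:p[4]-=2*np.pi
w=door(p,0,0);d=R(p[4]-p[2])@(s["tool_pos"][:2]-w)
print("angle",p[4].round(3),"tcp in door axes",d.round(4),"F",s["ft_force"].round(1),"q",s["q"].round(2),"z",s["tool_pos"][2])
E
python3 d.py
```

```text
angle 1.625 tcp in door axes [-0.0257 -0.1327] F [1.6 2.6 0.1] q [ 0.3   0.31 -0.64  1.92  0.22  0.98 -0.37] z 0.21037837124566167
```

carry_out --pt "-0.34 -0.07 0 0 0 -0.5" --pt "-0.34 -0.07 0 0 0 -0.5" --pt "-0.34 -0.07 0 0 0 -0.5" --pt "-0.34 -0.07 0 0 0 -0.5" --pt "-0.34 -0.07 0 0 0 -0.5"

```text
time_s: 13.32
tool_pos: [0.4972, 0.0577, 0.2103]
tcp_rot: [-1.819, -2.56, -0.0]
ft_force: [0.7, 2.2, -0.0]
width: 0.0002
grasp_force: 1.1
```

carry_out --pt "-0.34 -0.07 0 0 0 -0.5" --pt "-0.34 -0.07 0 0 0 -0.5" --pt "-0.34 -0.07 0 0 0 -0.5" --pt "-0.34 -0.07 0 0 0 -0.5" --pt "-0.34 -0.07 0 0 0 -0.5"

```text
time_s: 13.73
tool_pos: [0.505, 0.0241, 0.2102]
tcp_rot: [-1.469, -2.775, -0.0]
ft_force: [0.2, 2.5, 0.7]
width: 0.0002
grasp_force: 1.0
```

carry_out --pt "-0.34 -0.07 0 0 0 -0.5" --pt "-0.34 -0.07 0 0 0 -0.5" --pt "-0.34 -0.07 0 0 0 -0.5" --pt "-0.34 -0.07 0 0 0 -0.5" --pt "-0.34 -0.07 0 0 0 -0.5"

```text
time_s: 14.15
tool_pos: [0.5212, -0.0065, 0.2101]
tcp_rot: [-1.095, -2.943, 0.0]
ft_force: [-1.3, 2.4, -0.8]
width: 0.0005
grasp_force: 0.9
```

```bash
python3 d.py
```

```text
angle 0.84 tcp in door axes [-0.0301 -0.1355] F [-1.3  2.4 -0.8] q [ 0.56  0.36 -0.75  1.88  0.29  1.01  0.55] z 0.2100664122464648
```

carry_out --pt "-0.35 -0.07 0 0 0 -0.5" --pt "-0.35 -0.07 0 0 0 -0.5" --pt "-0.35 -0.07 0 0 0 -0.5" --pt "-0.35 -0.07 0 0 0 -0.5" --pt "-0.35 -0.07 0 0 0 -0.5"

```text
time_s: 14.57
tool_pos: [0.5456, -0.0323, 0.2099]
tcp_rot: [-0.701, -3.06, 0.001]
ft_force: [-1.2, 2.0, 0.4]
width: 0.0002
grasp_force: 0.9
```

carry_out --pt "-0.35 -0.07 0 0 0 -0.5" --pt "-0.35 -0.07 0 0 0 -0.5" --pt "-0.35 -0.07 0 0 0 -0.5" --pt "-0.28 -0.06 0 0 0 -0.4" --pt "-0.21 -0.04 0 0 0 -0.3"

```text
time_s: 14.98
tool_pos: [0.5723, -0.0495, 0.2097]
tcp_rot: [-0.347, -3.119, 0.001]
ft_force: [-1.2, 0.6, 1.1]
width: 0.0002
grasp_force: 0.9
```

carry_out --pt "-0.18 -0.03 0 0 0 -0.25" --pt "-0.14 -0.03 0 0 0 -0.2" --pt "-0.14 -0.03 0 0 0 -0.2" --pt "-0.14 -0.03 0 0 0 -0.2" --pt "-0.14 -0.03 0 0 0 -0.2"

```text
time_s: 15.4
tool_pos: [0.5868, -0.0551, 0.2102]
tcp_rot: [-0.175, -3.136, 0.001]
ft_force: [-2.2, -0.4, -2.2]
width: 0.0008
grasp_force: 0.8
```

```bash
python3 d.py
```

```text
angle 0.239 tcp in door axes [-0.0308 -0.1358] F [-2.2 -0.4 -2.2] q [ 0.65  0.52 -0.82  1.72  0.42  1.09  1.15] z 0.21020360546166345
```

carry_out --pt "-0.14 -0.03 0 0 0 -0.2" --pt "-0.14 -0.03 0 0 0 -0.2" --pt "-0.14 -0.03 0 0 0 -0.2" --pt "-0.14 -0.03 0 0 0 -0.2" --pt "-0.14 -0.03 0 0 0 -0.2"

```text
time_s: 15.82
tool_pos: [0.6011, -0.0589, 0.2106]
tcp_rot: [-0.01, -3.142, 0.0]
ft_force: [-1.8, 0.2, 0.1]
width: 0.0004
grasp_force: 0.9
```

carry_out --pt "-0.14 -0.03 0 0 0 -0.2" --pt "-0.14 -0.03 0 0 0 -0.2" --pt "-0.14 -0.03 0 0 0 -0.2" --pt "-0.1 -0.02 0 0 0 -0.15" --pt "-0.07 0 0 0 0 -0.1"

```text
time_s: 16.23
tool_pos: [0.6131, -0.0608, 0.2106]
tcp_rot: [-0.128, 3.139, -0.0]
ft_force: [-2.0, -1.7, 0.2]
width: 0.0007
grasp_force: 0.8
```

```bash
python3 d.py
```

```text
angle 0.046 tcp in door axes [-0.0305 -0.1351] F [-2.  -1.7  0.2] q [ 0.65  0.57 -0.85  1.65  0.47  1.13  1.33] z 0.21063338348451435
```

carry_out --pt "-0.07 0 0 0 0 -0.1" --pt "-0.07 0 0 0 0 -0.1" --pt "-0.07 0 0 0 0 -0.1" --pt "-0.06 0 0 0 0 -0.1" --pt "-0.05 0 0 0 0 0"

```text
time_s: 16.65
tool_pos: [0.6192, -0.0599, 0.2106]
tcp_rot: [-0.193, 3.136, -0.0]
ft_force: [-1.2, -0.9, 0.4]
width: 0.0008
grasp_force: 0.8
```

carry_out --pt "-0.05 0 0 0 0 0" --pt "-0.05 0 0 0 0 0" --pt "-0.05 0 0 0 0 0" --pt "0 0 0 0 0 0" --pt "0 0 0 0 0 0"

```text
time_s: 17.07
tool_pos: [0.6223, -0.0592, 0.2106]
tcp_rot: [-0.193, 3.135, 0.001]
ft_force: [-0.3, -0.6, -0.2]
width: 0.0004
grasp_force: 0.3
```

carry_out --pt "-0.05 0 0 0 0 0" --pt "-0.05 0 0 0 0 0" --pt "-0.05 0 0 0 0 0" --pt "-0.05 0 0 0 0 0" --pt "0 0 0 0 0 0"

```text
time_s: 17.48
tool_pos: [0.6228, -0.0593, 0.2106]
tcp_rot: [0.192, -3.128, 0.002]
ft_force: [-12.8, -1.8, 8.8]
width: 0.0008
grasp_force: 7.0
```

carry_out --pt "-0.04 0 0 0 0 0" --pt "-0.04 0 0 0 0 0" --pt "0 0 0 0 0 0" --pt "0 0 0 0 0 0" --pt "0 0 0 0 0 0"

```text
time_s: 17.9
tool_pos: [0.6227, -0.0593, 0.2106]
tcp_rot: [0.192, -3.124, 0.003]
ft_force: [-19.4, -3.4, 11.8]
width: 0.0003
grasp_force: 10.0
```

The door is hard against its stop. I back off and look.

carry_out --pt "0.1 0 0 0 0 0" --pt "0.2 0 0 0 0 0" --pt "0.5 0 0 0 0 0" --pt "0.8 0 0 0 0 0" --pt "0.9 0 0 0 0 0"

```text
time_s: 18.32
tool_pos: [0.5778, -0.0643, 0.2105]
tcp_rot: [-0.193, 3.134, 0.002]
ft_force: [0.4, 0.4, 0.4]
width: 0.0004
grasp_force: 0.0
```

carry_out --pt "0.9 0 0 0 0 0" --pt "0.9 0 -0.6 0 0 0" --pt "0.9 0 -0.9 0 0 0" --pt "0.9 0 -0.9 0 0 0" --pt "0.5 0 -0.5 0 0 0"

```text
time_s: 18.73
tool_pos: [0.4956, -0.0746, 0.2699]
tcp_rot: [-0.193, 3.134, -0.002]
ft_force: [0.9, -0.2, 0.0]
width: 0.0007
grasp_force: 0.0
```

carry_out --pt "0.5 0 0 0 0 0" --pt "0 0 0 0 0 0" --pt "0 0 0 0 0 0" --pt "0 0 0 0 0 0" --pt "0 0 0 0 0 0"

```text
time_s: 19.15
tool_pos: [0.4869, -0.076, 0.2679]
tcp_rot: [0.193, -3.135, -0.002]
ft_force: [0.3, 0.9, -0.5]
width: 0.0008
grasp_force: 0.0
```

```bash
python3 - <<'E'
from cell import capture
import cv2,numpy as np
a=capture("top")[50:320,140:400];b=capture("side")[100:360,180:420]
a=cv2.resize(a,(385,400));b=cv2.resize(b,(370,400))
cv2.imwrite("pics/m4.png",np.hstack([a,b])[:,:,::-1])
E
python3 d.py
```

```text
angle 0.004 tcp in door axes [-0.1633 -0.1332] F [0.6 0.3 0.7] q [ 0.94  0.3  -1.    1.87  0.28  1.12  1.53] z 0.26799106803348866
```

View pics/m4.png

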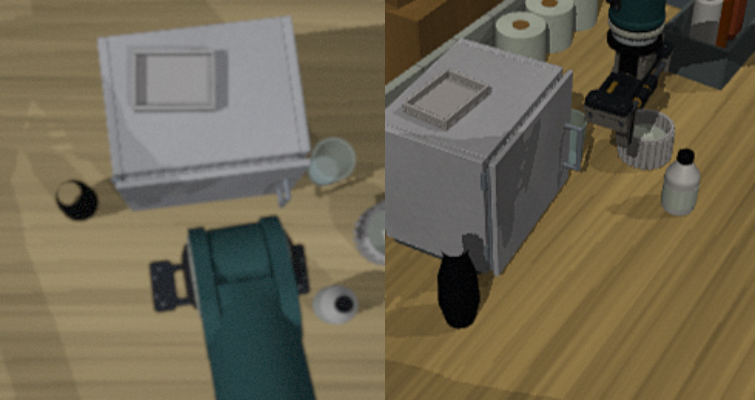

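The door lies flush along the cabinet front (edge from 120,190 to 310,165 in the top half), the other things stand where they were, and the gripper is clear.

```bash
python3 -c "
from cell import hand_in
print(hand_in())"
```

```text
the job is handed in; nothing more can be done
None
```

I pushed the tray fully home, then swung the door fully shut, and handed the job in after about 19 s. The items on the counter and the soap dish stand where they were; the containers were upright before the push but are hidden inside now.

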